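# Uncap the bench analyser and hold its dead-man lever at mid-travel

## Robot

A 6-joint arm with a two-finger parallel gripper is mounted at the origin on the work surface. World frame = base frame: x ahead of the robot, y to its left, z up, the work surface at z = 0. Lengths are in m, angles in rad, forces in N, time in s.
With the tool pointing down it reaches from about 0.375 to 0.9 m from the base axis. Payload 3.1 kg.
Tool frame: the origin (TCP) lies where the fingers leave the gripper's body, on its centre line; the fingertips stand 73 mm ahead of it and the grasp point (between the pads) lies 54 mm ahead of it (robot.grip_depth is the distance from the TCP to the grasp point, in m); z points along the fingers, y is the line along which they close (so a half turn about z gives the same grasp; the last joint's range is limited). The gripper opens to 85 mm and grips with 20 to 120 N. Pads are 22 mm wide; open, the fingers measure 114 mm over their backs; the gripper's body (76 mm by 85 mm) begins 54 mm behind the grasp point. The pads swing forward as they close: fully open they stand 13 mm farther back than shut.
Start: joints at [1.065, 0.527, 1.433, -0, 1.181, -0.178], TCP at [0.201, 0.592, 0.304] pointing down, gripper open.
Joint ranges: [-3.08, 3.08], [-0.75, 2.2], [0.22, 2.44], [-1.43, 4.57], [0, 2.65], [-2.85, 2.85]. Speed limits (rad/s): [2.79, 2.79, 3.14, 3.14, 3.14, 3.14].

## Interface

Orientations are given as [roll, pitch, yaw] about the fixed x, y, z axes, in that order (R = Rz(yaw) Ry(pitch) Rx(roll)).
In Python, from plant import robot, hand, solver, optics, order, readout gives the robot as it stands. The module is installed in compiled form; this text tells all that it offers. Calls block until the motion is done:
- robot.goto(position, orientation): joint-space move of the TCP to a pose.
- robot.move_l(position, ori=None, speed=0.15): straight line of the TCP; ori=None keeps the orientation; speed is the mean speed in m/s.
- robot.movej(angles): joint-space move.
- hand.set_gripper(opening): finger opening in m; the grip force is fixed at half the most; returns when the fingers have stopped.
- robot.sleep(seconds).
- solver.ik(position, orientation): joint angles nearest the present ones, or None.
- optics.get_image(name): name is "scene" or "top"; returns the picture (400x640x3 uint8, red, green, blue); there is no depth.
- optics.camera_model(name): a dict with "camera_matrix" (3x3 intrinsics, pixels), "D" ([k1, k2, p1, p2, k3] as OpenCV has them; the pictures are not rectified), "R" (3x3) and "t" (3): a world point X has camera coordinates R X + t. Camera axes: x right, y down, z forward; pixel columns grow to the right and rows downward; lengths in m; the calibration is good to about 2 mm. A picture is of the moment at which its call begins. camera_model takes no time and is no camera call.
A pose or a line that the arm cannot do raises robot.PlanningError and nothing moves.
- order.hand_in(): hands the job in; it is judged then, once.
Readings, each from a call of its own:
- readout.current_clock(): time.
- readout.current_qpos(): joint angles.
- readout.current_joint_velocities(): joint speeds.
- readout.current_joint_efforts(): joint torques, N m.
- readout.current_tool_pos(): TCP position.
- readout.current_ee_rot(): TCP orientation.
- readout.current_ft_force(): force on the tool from outside, world axes, zero at the start.
- readout.current_torque(): the same for the moment, N m.
- readout.current_width(): finger opening in m.
- readout.current_finger_force(): force on a finger pad.
Only numpy, scipy, OpenCV 4.12 (cv2) and the standard library are available. Lean on these libraries where they do the work, as an engineer would, in place of code of your own. Each camera call takes 0.05 s, during which the arm holds its last target. There are 200 camera calls.

## Task

Get the bench analyser ready for a reading of the glass: lift the black protective cap off its upright steel nose and set it down, open side down, in the round recess of the wooden caddy, without letting it drop. Only then press the dead-man lever down to its middle position, halfway through its travel, and finish while still holding it there; pressed close to the bottom it trips, so never push it that far. Leave the green glassware standing where it is.

Things in the scene. Friction and masses are not known exactly. Their poses are not given: they have to be found in the camera images.
- analyser: White bench analyser fixed to the table: housing 150 x 130 mm (x, y), 70 mm high, with a dark collar (56 mm across, 4 mm high) and an upright steel nose tube of 30 mm diameter in the middle, its top 110 mm above the table. Small dark screen on its +x side. Origin at the centre of its underside, z up.
- cap: Loose black round cap like a lens cap: 42 mm across, 34 mm high, 4 mm top, 3 mm walls, open below (36 mm wide, 30 mm deep), about 25 to 50 g. At the start it sits loosely on the analyser's nose (3 mm play all round), rim 80 mm and top 114 mm above the table; lift it straight up 30 mm to clear. Origin at the centre of its open rim; z up through its closed top.
- caddy: Wooden block fixed to the table, 140 x 80 mm (x, y) and 24 mm high. A round recess of 48 mm diameter and 8 mm depth for the cap lies 30 mm from the centre towards -x; a brass disc (28 mm across, 3 mm high) is fixed 40 mm from the centre towards +x. Origin at the centre of its underside, z up.
- recess (a point): Centre of the floor of the caddy's round recess, 16 mm above the table, z up. The cap seated there has its origin at this point (3 mm play all round) and stands 26 mm proud of the block.
- lever_unit: Grey base 170 x 90 x 28 mm (x, y, z), fixed, carrying the lever. Origin at the centre of its underside, z up. Hinge line along y at x = -60 mm, 50 mm up; the lever reaches towards +x, rising 0.36 rad at rest. A white index post, 104 mm high, stands at x 41, y 39 mm; its black band is where the steel pointer on the paddle's +y side is in the middle position.
- lever_pad (a point): Middle of the top face of the lever's black rubber paddle (60 mm long, 42 mm wide, 12 mm thick), 95 mm from the hinge line along the lever; it turns with the lever, its x along the lever away from the hinge and z out of the top face. At rest about 89 mm above the table, at the middle position 73 mm, at the bottom 56 mm.
- lever (a joint): Lever angle in rad: 0 at rest (up, rising 0.36 rad), grows as the paddle is pressed down, 0.36 at the bottom stop (level). A spring pushes it back up: at the paddle's middle about 4 N starts it, about 8 N holds the middle position (0.18) and about 12 N reaches the bottom.
- sherbet: Bystander: footed green glass dish, 88 mm across, 70 mm high, origin at the centre of its underside.
- candlestick: Bystander: green glass candlestick, foot 84 mm across, 78 mm high, origin at the centre of its underside.
- tumbler: Bystander: green glass cup, 72 mm across, 75 mm high, origin at the centre of its underside.

How it is judged:
On the way, in this order (a step that is already met when the one before it is completed fails the run):
1. the cap is off the nose and sits, released, open side down in the caddy's recess (horizontal distance between cap and recess below 0.007 m and z of cap in the frame of recess between -0.004 and 0.004 m and angle between cap's own z axis and vertical below 0.12 rad and contact force between the fingers and cap below 0.1 N and linear speed of cap below 0.03 m/s), for 0.2 s.
2. the lever is held in its middle position (value of joint lever between 0.12 and 0.24 rad), for 0.5 s.
At the end, for the whole second after the job is handed in: The cap sits upright (within 0.12 rad), open side down, in the caddy's recess (within 7 mm of its centre and 4 mm of its floor), untouched and at rest, and the robot is still holding the lever steady in its middle position (joint 0.12 to 0.24 rad), pressing with more than 2 N (all of step 1 and all of step 2 and contact force between the arm and cap below 0.1 N and contact force between any of the fingers, the arm and lever_unit above 2 N and velocity of joint lever between -0.1 and 0.1 rad/s); the arm keeps its last pose, push and grip.
It fails at once if the lever is pushed close to the bottom (over 0.31 rad) and trips (value of joint lever above 0.31 rad).
It fails at once if the lever is pressed (over 0.08 rad) before the cap is in the recess (value of joint lever above 0.08 rad and (horizontal distance between cap and recess above 0.012 m or z of cap in the frame of recess above 0.01 m)).
It fails at once if the cap is let fall (over 0.5 m/s while nothing touches it) (linear speed of cap above 0.5 m/s and contact force between cap and anything else below 0.02 N).
It fails at once if a piece of glassware is pushed over 15 mm or tipped over 0.3 rad (distance of any of sherbet, candlestick, tumbler from where it was at the start of the episode above 0.015 m or angle between any of sherbet, candlestick, tumbler's own z axis and vertical above 0.3 rad).
It also fails if it takes over 58 s, if anything falls off the work surface, if the arm or the gripper's body presses on something with over 40 N, if the wrist force passes 120 N, or if a joint passes its speed limit or range.

## Working session

There is one attempt and no reset: what is moved stays moved. The work goes in short steps, each a Python script; the robot and the scene stay as the last script left them, time stands still between calls to the robot, and variables do not carry over. Pictures are saved under pics/ and viewed, at most 10 in all, crops included, and the job is handed in when it is done.

```bash
mkdir -p pics; python3 - <<'E'
from plant import optics, readout
import cv2
for n in("scene","top"):
    cv2.imwrite(f"pics/{n}0.png",optics.get_image(n)[:,:,::-1])
    print(n,optics.camera_model(n))
print(readout.current_clock())
E
```

```text
scene {'camera_matrix': array([[409.7419946 ,   0.        , 315.17631644],
       [  0.        , 409.7419946 , 197.60134418],
       [  0.        ,   0.        ,   1.        ]]), 'D': array([-0.03816003,  0.        ,  0.        ,  0.        ,  0.        ]), 'R': array([[-0.73981977,  0.67275475,  0.00823093],
       [ 0.54717254,  0.60874721, -0.57448154],
       [-0.39149575, -0.42050906, -0.81847615]]), 't': array([ 0.42819965, -0.28722282,  1.22506332])}
top {'camera_matrix': array([[390.77046786,   0.        , 320.71177542],
       [  0.        , 390.77046786, 203.48986598],
       [  0.        ,   0.        ,   1.        ]]), 'D': array([-0.0945696,  0.       ,  0.       ,  0.       ,  0.       ]), 'R': array([[ 0.00518053, -0.99952734,  0.03030285],
       [-0.99338643, -0.00861987, -0.11449495],
       [ 0.11470204, -0.02950929, -0.99296155]]), 't': array([-0.01931262,  0.57632266,  0.78122591])}
0.1
```

View pics/scene0.png

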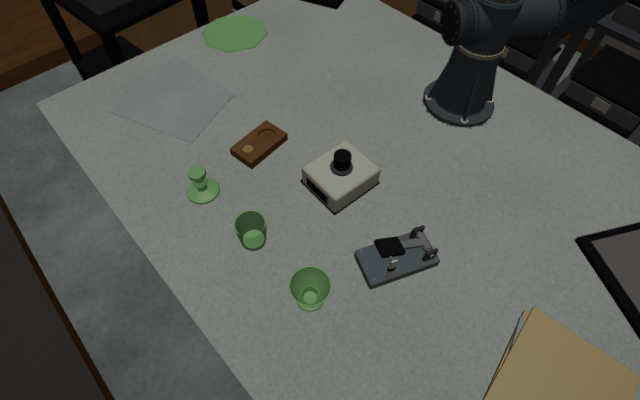

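View pics/top0.png

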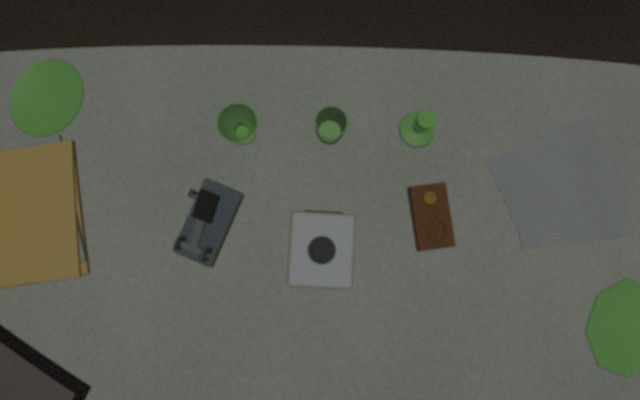

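The scene view shows the cap at about (342,160), the caddy at (259,144) and the lever pad at (390,247). In the top view they are at (322,250), (431,217) with the recess near (433,230), and (206,206). Next I'll write the ray helpers and view enlarged crops.

```bash
cat > h.py <<'E'
import numpy as np, cv2
from plant import robot, hand, solver, optics, order, readout
M={n:optics.camera_model(n) for n in("scene","top")}
def ray(n,p):
    m=M[n]; u=cv2.undistortPoints(np.array([[p]],float),m["camera_matrix"],np.array(m["D"]))[0,0]
    d=m["R"].T@np.array([*u,1]); return -m["R"].T@m["t"], d/np.linalg.norm(d)
def plane(n,p,z):
    c,d=ray(n,p); return c+d*(z-c[2])/d[2]
def tri(ps,pt):
    (a,d),(b,e)=ray("scene",ps),ray("top",pt)
    s=np.linalg.lstsq(np.c_[d,-e],b-a,rcond=None)[0]
    P,Q=a+s[0]*d,b+s[1]*e; return (P+Q)/2, np.linalg.norm(P-Q)
def proj(n,X):
    m=M[n]; return cv2.projectPoints(np.array([X],float),cv2.Rodrigues(m["R"])[0],m["t"],m["camera_matrix"],np.array(m["D"]))[0][0,0]
E
python3 - <<'E'
from h import *
t=cv2.imread("pics/top0.png"); s=cv2.imread("pics/scene0.png")
def c(i,x,y,w,h): return cv2.resize(np.clip(i[y:y+h,x:x+w]*1.7,0,255).astype('u1'),(400,300),interpolation=cv2.INTER_CUBIC)
# 80x60 crops, 5x
a=np.vstack([np.hstack([c(t,390,183,80,60+12)[:300],c(s,220,115,80,60)]),np.hstack([c(t,168,175,100,75+20)[:300],c(s,350,222,100,75)])])
cv2.imwrite("pics/crops.png",a)
def blob(i,mask,seed):
    n,l,st,ce=cv2.connectedComponentsWithStats(mask.astype('u1'),connectivity=4)
    d=[np.hypot(*(ce[k]-seed)) if 30<st[k,4]<4000 else 1e9 for k in range(n)]; k=int(np.argmin(d)); return l==k,st[k],ce[k]
for n,i,seed in(("top",t,(322,250)),("scene",s,(342,158))):
    for th in(20,30,45,60):
        m,st,ce=blob(i,i.max(2)<th,seed); print(n,th,st,ce.round(1))
for n,i,seed in(("top",t,(431,217)),("scene",s,(259,144))):
    I=i.astype(int); m,st,ce=blob(i,(I[:,:,2]-I[:,:,0]>25),seed); print(n,"caddy",st,ce.round(1))
    ct=cv2.findContours(m.astype('u1'),0,1)[0][0]; print(cv2.minAreaRect(ct))
    if n=="top": print([plane(n,p,.024).round(3) for p in cv2.boxPoints(cv2.minAreaRect(ct))])
print([plane("top",p,.114).round(3) for p in [(322,250)]])
E
```

```text
top 20 [     0      0    640    400 255739] [319.8 199.3]
top 30 [207 202   8   9  34] [209.9 205.8]
top 45 [192 189  28  35 620] [205.7 205.9]
top 60 [309 237  26  26 514] [321.3 249.8]
scene 20 [334 150  17  21 301] [341.7 160. ]
scene 30 [333 150  18  21 315] [341.7 160. ]
scene 45 [332 149  19  23 340] [341.7 160.2]
scene 60 [331 149  21  27 456] [341.5 162.5]
top caddy [ 409  183   46   68 2301] [431.6 216.2]
((431.4700012207031, 216.20150756835938), (64.65599822998047, 36.58247375488281), 81.38435363769531)
[array([ 0.615, -0.204,  0.024]), array([ 0.628, -0.284,  0.024]), array([ 0.49 , -0.301,  0.024]), array([ 0.479, -0.222,  0.024])]
scene caddy [ 230  120   57   48 1406] [258.3 143.5]
((258.458984375, 142.95082092285156), (29.19240951538086, 55.05585861206055), 50.19442367553711)
[array([ 0.48 , -0.016,  0.114])]
```

View pics/crops.png

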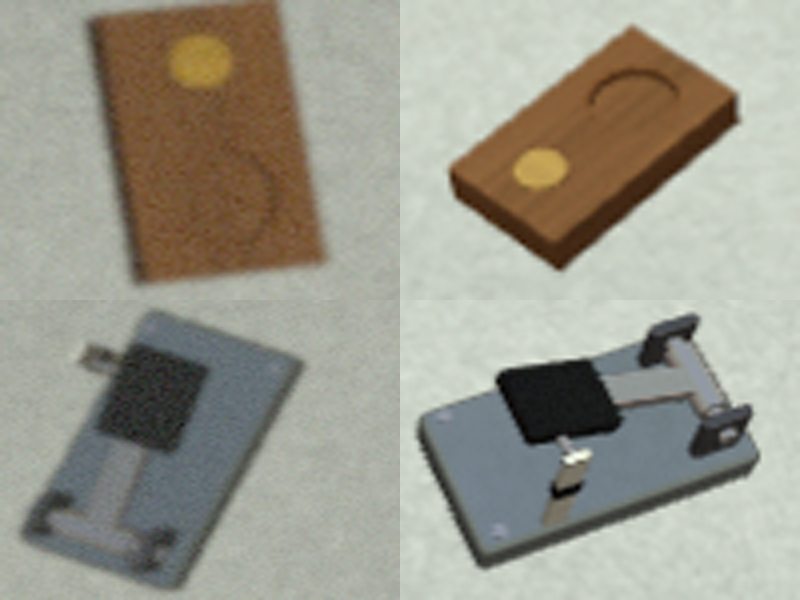

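The crops show the caddy's recess at its robot side and the brass disc at its far side. The lever's hinge is nearest the robot and the post sits on the paddle's +y side. I'll average some frames to measure more precisely.

```bash
cat > m.py <<'E'
from h import *
A={n:np.mean([optics.get_image(n).astype(float) for _ in range(16)],0).astype(np.float32) for n in("top","scene")}
np.savez("avg.npz",**A)
E
python3 m.py; python3 - <<'E'
from h import *
A=dict(np.load("avg.npz"))
def blob(mask,seed,lo=20,hi=5000):
    n,l,st,ce=cv2.connectedComponentsWithStats(mask.astype('u1'),connectivity=4)
    d=[np.hypot(*(ce[k]-seed)) if lo<st[k,4]<hi else 1e9 for k in range(n)]; k=int(np.argmin(d)); return (l==k).astype('u1'),st[k],ce[k]
t,s=A["top"],A["scene"]
# brass: green high relative to blue & to wood
B={}
for n,seed in(("top",(430,198)),("scene",(248,148.6))):
    i=A[n]; m,st,ce=blob((i[...,1]-i[...,2]>32*(1 if n=="top" else 1)),seed); B[n]=ce; print(n,"brass",st,ce.round(2), i[int(seed[1]),int(seed[0])], i[int(seed[1])+12,int(seed[0])])
print("brass tri",tri(B["scene"],B["top"]), plane("top",B["top"],.027),plane("scene",B["scene"],.027))
print("cap rows top"); 
print(t[250,300:346].mean(1).round().astype(int)); print(t[230:272,322].mean(1).round().astype(int))
print("scene"); print(s[144:178,342].mean(1).round().astype(int));print(s[154,328:358].mean(1).round().astype(int));print(s[162,328:358].mean(1).round().astype(int))
def prep(i,x,y,w,h): return cv2.resize(np.clip(i[y:y+h,x:x+w,::-1]*1.7,0,255).astype('u1'),(400,300),interpolation=cv2.INTER_CUBIC)
a=np.vstack([np.hstack([prep(t,300,230,40,30+0) ,prep(s,322,142,40,30)]),np.hstack([prep(t,400,180,80,60),prep(t,170,177,80,60)])])
a[:300,:400]=np.clip(a[:300,:400]*1.8,0,255)
cv2.imwrite("pics/avg.png",a)
E
```

```text
top brass [424 192  12  12 119] [429.61 197.39] [99.375  79.5625 37.8125] [67.9375 48.875  31.5625]
scene brass [243 145  11   8  69] [247.7 148.3] [114.125   95.1875  50.625 ] [79.   55.75 33.75]
brass tri (array([ 0.59252652, -0.24883167,  0.02636106]), np.float64(0.00034179435295591864)) [ 0.59232896 -0.2484892   0.027     ] [ 0.592893   -0.24848378  0.027     ]
cap rows top
[118 118 119 119 119 118 110  91  66  51  45  43  43  44  42  43  45  43
  44  45  43  44  44  44  45  45  43  45  44  44  45  46  45  46  54  79
 104 116 119 120 119 119 119 119 119 119]
[119 119 119 119 117 106  80  55  45  43  42  44  44  43  43  44  44  43
  45  45  44  44  45  44  44  44  44  44  44  44  42  44  50  65  91 111
 118 119 119 119 118 119]
scene
[136 136 136 136 100  37  13  13  14  13  13  14  14  14  14  14  14  13
   5   5   5   4   5   4   6   5   4  32  45  47  47  32 104 134]
[137 137 137 136 136 119  43  14  14  13  13  14  14  14  13  14  14  14
  13  14  13  13  33  96 137 136 136 137 136 137]
[137 137 127  88  43  22   4   4   4   4   5   6   6   6   5   5   6   5
   5   5   4   4  21  92 137 137 137 137 137 137]
```

View pics/avg.png

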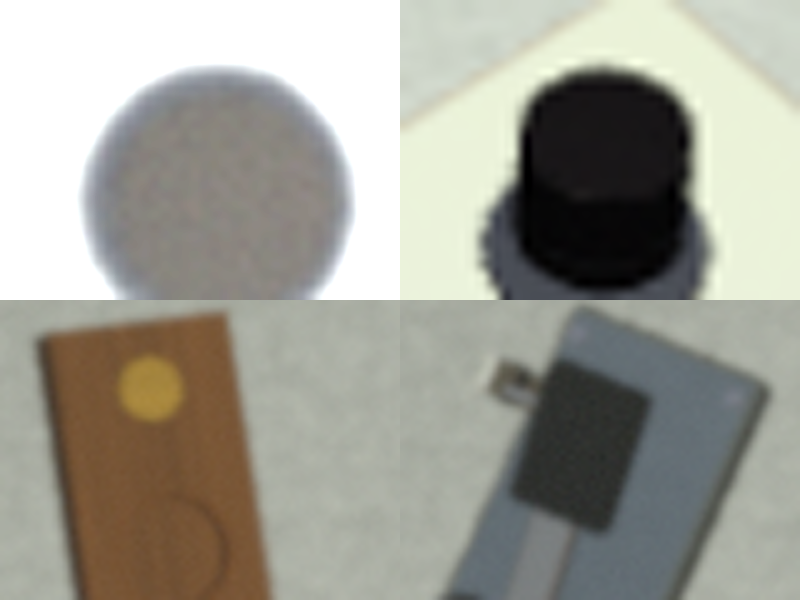

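The averaged crops separate the cap's neutral disc from the bluish collar in the top view, and its brighter top ellipse (centre about (342.5,155.5)) in the scene view. The paddle quadrilateral in the top view is clear.

```bash
python3 - <<'E'
from h import *
A=dict(np.load("avg.npz")); t,s=A["top"],A["scene"]
def blob(mask,seed,lo=20,hi=5000):
    n,l,st,ce=cv2.connectedComponentsWithStats(mask.astype('u1'),connectivity=4)
    d=[np.hypot(*(ce[k]-seed)) if lo<st[k,4]<hi else 1e9 for k in range(n)]; k=int(np.argmin(d)); return (l==k).astype('u1'),st[k],ce[k]
print("b-r row",(t[250,305:340,2]-t[250,305:340,0]).round().astype(int))
for th in (3,5,7):
    m,st,ct=blob((t.mean(2)<60)&(cv2.GaussianBlur(t[...,2]-t[...,0],(3,3),0)<th),(322,250)); print("cap top",th,st,ct.round(2))
    hull=cv2.convexHull(cv2.findContours(m,0,1)[0][0]);print(cv2.minEnclosingCircle(hull), cv2.fitEllipse(hull))
g=cv2.GaussianBlur(s.mean(2),(3,3),0)
m,st,cs=blob((s.mean(2)>9)&(s.mean(2)<40)&(np.indices(g.shape)[0]<168),(342,155)); 
hull=cv2.convexHull(cv2.findContours(m,0,1)[0][0]); e=cv2.fitEllipse(hull); print("cap scene",st,cs.round(2),e)
for q in(cs,e[0]):
  print("tri cap",tri(q,ct), plane("top",ct,.114),plane("scene",q,.114))
# caddy
m,st,c=blob((t[...,0]-t[...,2]>22)&(t[...,0]>58),(431,217)); print("caddy",st)
ct_=cv2.findContours(m,0,1)[0][0][:,0]; W=np.array([plane("top",p,.024)[:2] for p in ct_],np.float32); r=cv2.minAreaRect(W*1000); print("top caddy rect mm",r)
m,st,c=blob((s[...,0]-s[...,2]>22)&(s[...,0]>60),(259,140)); 
ct_=cv2.findContours(m,0,1)[0][0][:,0]; W=np.array([plane("scene",p,.024)[:2] for p in ct_],np.float32); print("scene caddy rect mm",cv2.minAreaRect(W*1000))
# lever
m,st,c=blob((t.mean(2)<40),(206,206)); print("pad top",st,c.round(2)); ctp=cv2.findContours(m,0,1)[0][0]; W=np.array([plane("top",p,.089)[:2] for p in ctp[:,0]],np.float32); print(cv2.minAreaRect(W*1000))
m,st,c2=blob((s.mean(2)<25),(389,247)); print("pad scene",st,c2.round(2),tri(c2,c))
m,st,c3=blob((t[...,2]-t[...,0]>4)&(t.mean(2)<100)|(t.mean(2)<40),(208,222),400); W=np.array([plane("top",p,.028)[:2] for p in cv2.findContours(m,0,1)[0][0][:,0]],np.float32); print("base",st,cv2.minAreaRect(W*1000))
# glass
hsv=cv2.cvtColor(t.astype('u1'),cv2.COLOR_RGB2HSV)
for sd in((238,122),(331,125),(417,128)):
    m,st,c=blob((t[...,1]-t[...,0]>14),sd,100); print("glass",st,plane("top",c,.04).round(3))
E
```

```text
b-r row [ 2  3  3  3  4  2  1 -2 -3 -3 -3 -3 -4 -4 -4 -3 -3 -4 -4 -4 -4 -4 -4 -4
 -3 -4 -4 -4  0  3  4  4  5  4  4]
cap top 3 [310 238  25  25 465] [321.82 249.92]
((321.8333435058594, 249.8333282470703), 12.304125785827637) ((321.9112548828125, 249.95567321777344), (24.15172576904297, 24.20972442626953), 112.59303283691406)
cap top 5 [309 237  26  26 529] [321.31 249.71]
((321.3642272949219, 249.73509216308594), 13.018320083618164) ((321.3190002441406, 249.73683166503906), (25.425134658813477, 25.882156372070312), 171.58457946777344)
cap top 7 [309 237  26  26 529] [321.31 249.71]
((321.3642272949219, 249.73509216308594), 13.018320083618164) ((321.3190002441406, 249.73683166503906), (25.425134658813477, 25.882156372070312), 171.58457946777344)
cap scene [334 149  17  13 171] [342.32 155.45] ((342.3831481933594, 155.48348999023438), (12.620945930480957, 16.838621139526367), 98.37860870361328)
tri cap (array([ 0.48106727, -0.01475331,  0.11284715]), np.float64(0.0006089669382053932)) [ 0.48087516 -0.01448303  0.114     ] [ 0.48201313 -0.01432427  0.114     ]
tri cap (array([ 0.4810140
[... 281 characters left out ...]
21438884735107)
scene caddy rect mm ((553.5328979492188, -253.910400390625), (139.94580078125, 80.25633239746094), 7.740264892578125)
pad top [193 189  27  34 596] [205.64 205.69]
((563.8525390625, 210.32830810546875), (41.89716339111328, 58.09760284423828), 73.40550994873047)
pad scene [374 237  31  21 446] [389.18 247.02] (array([0.56442513, 0.21108427, 0.08307502]), np.float64(1.9431958748368955e-05))
base [ 180  180   61   85 2305] ((537.3081665039062, 221.68406677246094), (83.34745788574219, 162.2155303955078), 67.55767822265625)
glass [ 216  102   42   43 1444] [0.746 0.163 0.04 ]
glass [314 105  35  38 823] [ 0.745 -0.033  0.04 ]
glass [ 399  109   38   38 1110] [ 0.742 -0.224  0.04 ]
```

The measurements agree:

| Item | Position (x, y) | Yaw |
|---|---|---|
| Cap | (0.481, -0.015), top measured at z 0.113 | not needed |
| Recess | (0.5235, -0.2576) | 7.7° |
| Lever pad at mid | (0.567, 0.210) | about -22° |

Next is grasping the cap, with the fingertips kept 10 mm above the rim so they clear the caddy.

```bash
python3 - <<'E'
from h import *
pi=np.pi
q=readout.current_ee_rot(); print("rpy",q)
for nm,p,o in(("nose",[.4812,-.0152,.163],[pi,0,0]),("rec",[.5235,-.2576,.099],[pi,0,.135]),("pad",[.567,.21,.146],[pi,-.18,-.385])):
    for a in(0,pi):
        oo=[o[0],o[1],o[2]+a] if nm!="pad" or a==0 else [pi,.18,o[2]+pi]
        j=solver.ik(p,oo); print(nm,a,None if j is None else np.round(j,2))
E
```

```text
rpy [-3.14154801e+00  9.59877532e-06  2.81478547e+00]
nose 0 [-0.26  0.58  1.91 -0.    0.65  1.31]
nose 3.141592653589793 [-0.26  0.58  1.91  0.    0.65 -1.84]
rec 0 [-0.65  0.77  1.68 -0.    0.7   0.79]
rec 3.141592653589793 [-0.65  0.77  1.68  0.    0.7  -2.35]
pad 0 [ 0.21  0.69  1.68 -0.17  0.63  2.3 ]
pad 3.141592653589793 [ 0.21  0.69  1.68 -0.17  0.63 -0.85]
```

```bash
python3 - <<'E'
from h import *
pi=np.pi
C=[.4812,-.0152]
robot.goto([*C,.27],[pi,0,0]); print(readout.current_clock(), readout.current_tool_pos())
robot.move_l([*C,.163],speed=.08); print("F",readout.current_ft_force())
hand.set_gripper(.0); print("w",readout.current_width(),readout.current_finger_force(),readout.current_ft_force())
robot.move_l([*C,.20],speed=.05); robot.move_l([*C,.27],speed=.1); print("w",readout.current_width(),readout.current_ft_force(),readout.current_clock())
s,t=[optics.get_image(n) for n in("scene","top")]
a=np.vstack([cv2.resize(i[y:y+100,x:x+200],(800,300) if 0 else (600,300)) for i,x,y in((s,260,80),(t,230,200))])
cv2.imwrite("pics/lift.png",np.clip(a[:,:,::-1]*1.6,0,255))
E
```

```text
4.0833 [ 0.48132901 -0.01459368  0.27005268]
F [-0.68445962 -0.00118871 -0.14338453]
w 0.03960140951232962 60.22005614679074 [-1.27503221  0.1355832   6.06947656]
w 0.03951923861203338 [-0.78994473 -0.1358039   0.17165684] 7.8083[ WARN:0@8.136] global loadsave.cpp:1063 imwrite_ Unsupported depth image for selected encoder is fallbacked to CV_8U.
```

View pics/lift.png

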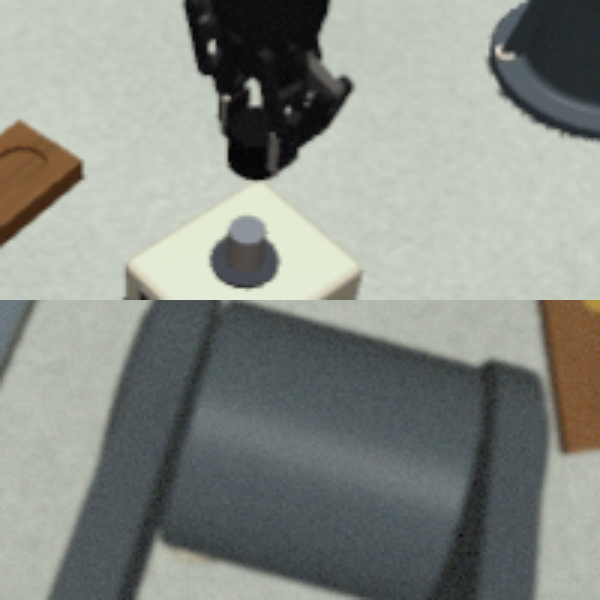

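The cap is lifted, held between the fingers at about (346,132) in the scene view, with the bare nose visible below. Now I'll carry it over the recess and lower it with a force check.

```bash
python3 - <<'E'
from h import *
pi=np.pi
R=np.array([.5235,-.2576]); o=[pi,0,.135]
robot.goto([*R,.24],o); robot.sleep(.3); print(readout.current_tool_pos())
robot.move_l([*R,.113],speed=.08); robot.sleep(.3)
e=readout.current_tool_pos(); print("above",e,readout.current_width()); f0=readout.current_ft_force(); print(f0)
R2=R+(R-e[:2])
s=optics.get_image("scene"); 
cv2.imwrite("pics/over.png",np.clip(cv2.resize(s[90:190,200:320],(720,600),interpolation=cv2.INTER_CUBIC)[:,:,::-1].astype(float)*1.6,0,255).astype('u1'))
for z in np.arange(.111,.0955,-.001):
    robot.move_l([*R2,z],speed=.02); robot.sleep(.05)
    f=readout.current_ft_force()-f0; print(round(z,4),readout.current_tool_pos().round(4),f.round(1))
    if f[2]>3: break
E
```

```text
[ 0.52373272 -0.2563459   0.24036387]
above [ 0.52357101 -0.25763438  0.11321284] 0.039923498612743635
[ 0.32967647 -0.15173722 -0.31873382]
0.111 [ 0.5233 -0.2575  0.1108] [-0.2 -0.2 -0.2]
0.11 [ 0.5234 -0.2576  0.11  ] [0.6 0.2 0.3]
0.109 [ 0.5234 -0.2575  0.109 ] [ 0.1  0.5 -0.3]
0.108 [ 0.5234 -0.2576  0.108 ] [ 0.7  0.9 -0.7]
0.107 [ 0.5234 -0.2575  0.107 ] [-0.7  0.2 -0. ]
0.106 [ 0.5234 -0.2576  0.106 ] [-0.6 -0.4  0.5]
0.105 [ 0.5234 -0.2575  0.105 ] [0.6 0.3 0. ]
0.104 [ 0.5234 -0.2576  0.104 ] [-0.2  0.7  0.2]
0.103 [ 0.5234 -0.2575  0.103 ] [-0.   0.5 -0.7]
0.102 [ 0.5234 -0.2576  0.102 ] [ 1.1 -0.3 -0.1]
0.101 [ 0.5234 -0.2575  0.1009] [-0.  -0.2  0.6]
0.1 [ 0.5234 -0.2576  0.1   ] [-0.1 -1.  -0.3]
0.099 [ 0.5235 -0.2576  0.0996] [-1.8  1.   5.6]
```

View pics/over.png

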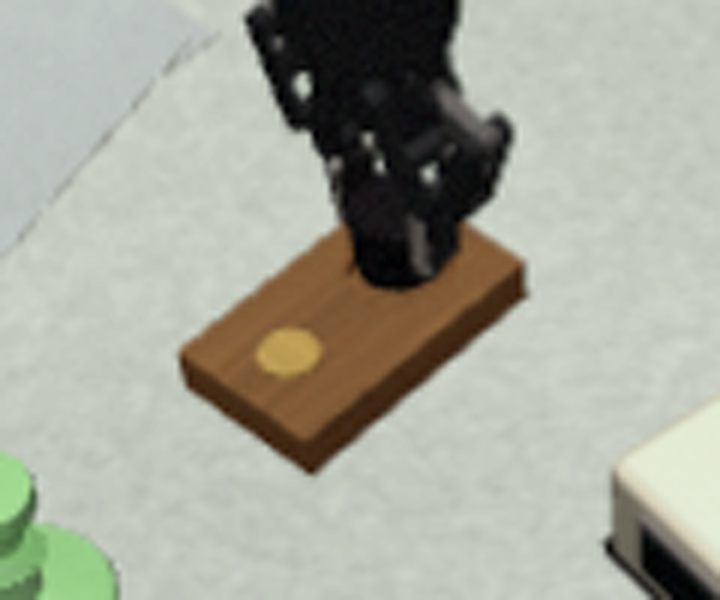

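The picture, taken just before lowering, shows the cap hanging over the recess at about (400,260). Contact then came at the height expected for the recess floor, so I'll release, back off and check.

```bash
python3 - <<'E'
from h import *
pi=np.pi
R=[.5235,-.2576]
hand.set_gripper(.085); print(readout.current_width(),readout.current_ft_force())
robot.move_l([*R,.14],speed=.06); robot.move_l([*R,.27],speed=.2)
hand.set_gripper(0)
robot.goto([.50,.20,.28],[pi,.18,pi-.385]); robot.sleep(.3)
print(readout.current_clock(),readout.current_ft_force(),readout.current_width(),readout.current_tool_pos())
A={n:np.mean([optics.get_image(n).astype(float) for _ in range(8)],0) for n in("top","scene")}
a=np.hstack([cv2.resize(i[y:y+75,x:x+50],(400,600),interpolation=cv2.INTER_CUBIC) for i,x,y in((A["top"],408,180),(A["scene"],235,100))])
cv2.imwrite("pics/placed.png",np.clip(a[:,:,::-1]*1.6,0,255).astype('u1'))
np.savez("avg2.npz",**A)
for n in A:
    g=A[n].max(2); m=(g<(45 if n=="top" else 25)).astype('u1'); p=proj(n,[.5235,-.2576,.05]); print(n,"expected top centre",p)
    k,l,st,ce=cv2.connectedComponentsWithStats(m)
    for j in range(1,k):
        if st[j,4]>20 and np.hypot(*(ce[j]-p))<25: print(st[j],ce[j].round(1),plane(n,ce[j],.05).round(4))
E
```

```text
0.0847189023116466 [-0.27979008  0.14347806  0.21238601]
20.05 [-0.1777033   0.34467361  0.10115563] 0.00027597664958082813 [0.5003112  0.19945345 0.2799488 ]
top expected top centre [438.14656961 229.06108479]
[425 221  22  19 309] [435.4 229.9] [ 0.5217 -0.2518  0.05  ]
scene expected top centre [265.53167756 127.52154352]
[259 123  15  18 231] [266.  131.7] [ 0.5321 -0.2448  0.05  ]
```

View pics/placed.png

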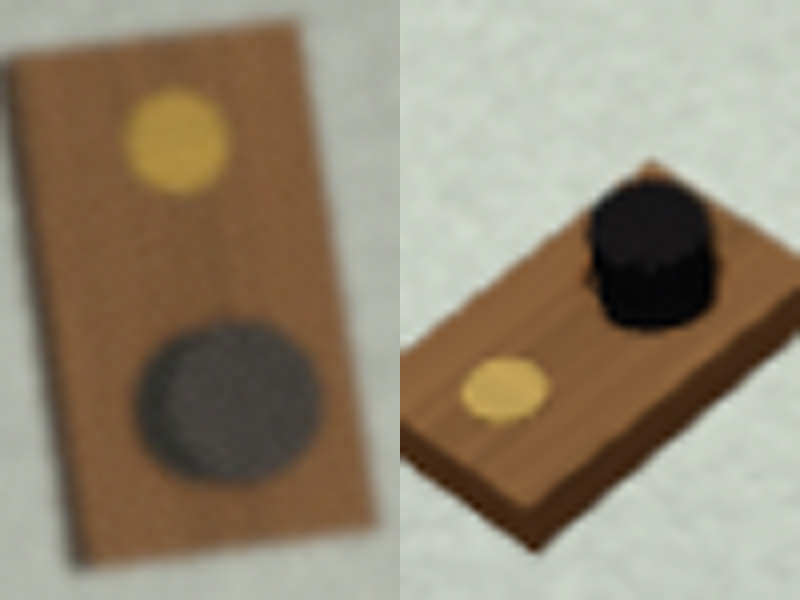

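The cap sits upright in the recess. Its top face is at about (438.6,230.2) in the top view and (266.5,127.9) in the scene view, against (438.1,229.1) and (265.5,127.5) expected for a seated cap. Now I'll press the lever in small steps.

```bash
python3 - <<'E'
from h import *
from scipy.spatial.transform import Rotation as Ro
print("cap top",tri((266.5,127.9),(438.6,230.2)))
pi=np.pi; o=[pi,.18,pi-.385]; zt=Ro.from_euler("xyz",o).as_matrix()[:,2]; print(zt)
P=np.array([.567,.2096]); tcp=lambda z: np.array([*P,z])-.073*zt
robot.goto(tcp(.14),o); robot.move_l(tcp(.1),speed=.06); robot.sleep(.2); f0=readout.current_ft_force()
for z in np.arange(.097,.0725,-.0015):
    robot.move_l(tcp(z),speed=.03); robot.sleep(.08)
    f=readout.current_ft_force()-f0; tip=readout.current_tool_pos()+.073*zt
    print(round(z,4),tip.round(4),f.round(1))
    if f[2]>9: break
robot.sleep(.3)
print(readout.current_clock(),readout.current_ft_force()-f0)
s=np.mean([optics.get_image("scene").astype(float) for _ in range(8)],0)
cv2.imwrite("pics/press.png",np.clip(cv2.resize(s[205:295,340:460],(800,600),interpolation=cv2.INTER_CUBIC)[:,:,::-1]*1.6,0,255).astype('u1'))
E
```

```text
cap top (array([ 0.52073187, -0.25902782,  0.04604979]), np.float64(0.0019392229602002214))
[ 0.16592433 -0.06723619 -0.98384369]
0.097 [0.567  0.2096 0.0969] [-0.7  0.5 -0.1]
0.0955 [0.567  0.2096 0.0955] [-0.1  0.5  0.2]
0.094 [0.567  0.2096 0.094 ] [-0.   0.2  0.8]
0.0925 [0.567  0.2096 0.0924] [-0.4  0.5 -0.4]
0.091 [0.5672 0.2095 0.0914] [-2.   0.   3.9]
0.0895 [0.5675 0.2096 0.0898] [ 0.8 -0.2  4.4]
0.088 [0.5675 0.2097 0.0882] [ 1.7 -0.7  4.3]
0.0865 [0.5674 0.2098 0.0867] [1.1 0.2 5.9]
0.085 [0.5674 0.2098 0.0853] [ 0.4 -0.   6.1]
0.0835 [0.5675 0.2098 0.0839] [0.6 0.3 5.8]
0.082 [0.5676 0.2098 0.0825] [1.  0.1 6.4]
0.0805 [0.5678 0.2098 0.0811] [ 0.4 -0.   5.9]
0.079 [0.5679 0.2098 0.0797] [ 1.6 -0.1  7.3]
0.0775 [0.5681 0.2097 0.0783] [1.8 0.3 6.3]
0.076 [0.5682 0.2097 0.0769] [ 1.2 -0.4  6.8]
0.0745 [0.5684 0.2097 0.0755] [ 1.9 -0.4  7.5]
0.073 [0.5685 0.2096 0.0741] [ 3.1 -0.8  8.6]
28.275 [ 2.30839379 -1.40252116  7.73605755]
```

View pics/press.png

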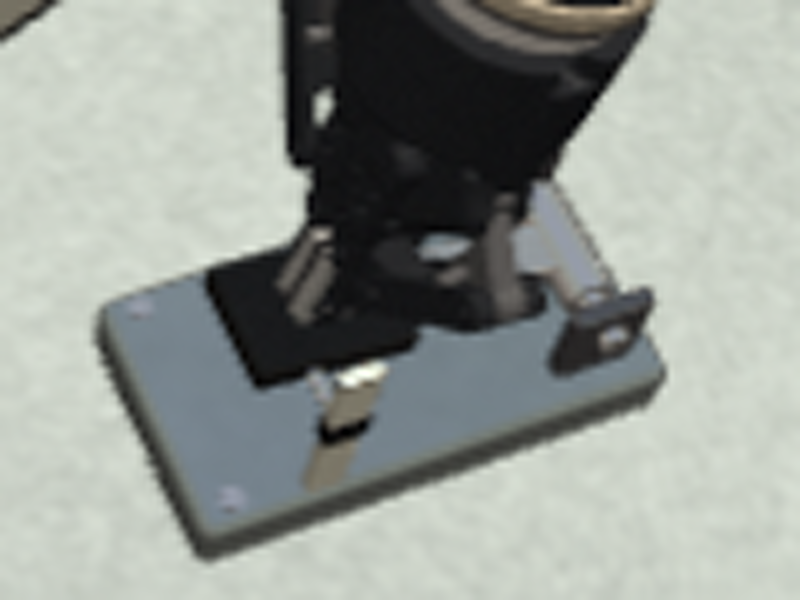

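The paddle is pressed about halfway, with its far corners at about (371.5,246.2) and (379.3,263.2) in the scene view. The reaction is about 8 N. I'll check the lever angle from those corners before handing in.

```bash
python3 - <<'E'
from h import *
c,s=np.cos(-.385),np.sin(-.385); O=np.array([.5373,.2217])
def pt(a,y):
    b=.36-a; x=-.06+.125*np.cos(b)-.006*np.sin(b); z=.05+.125*np.sin(b)+.006*np.cos(b)
    return [O[0]+c*x-s*y,O[1]+s*x+c*y,z]
obs=np.array([[371.5,246.2],[379.3,263.2]])
r=[]
for a in np.arange(.06,.32,.04):
    d=np.array([proj("scene",pt(a,y)) for y in(-.021,.021)])-obs; r.append((np.linalg.norm(d),a)); print(round(a,2),d.round(1).tolist())
print(min(r),readout.current_ft_force(),readout.current_joint_velocities().round(4))
E
```

```text
0.06 [[1.4, -5.8], [2.4, -5.6]]
0.1 [[0.4, -4.4], [1.3, -4.3]]
0.14 [[-0.5, -3.1], [0.4, -3.0]]
0.18 [[-1.3, -1.8], [-0.5, -1.7]]
0.22 [[-2.0, -0.6], [-1.3, -0.5]]
0.26 [[-2.6, 0.7], [-2.0, 0.7]]
0.3 [[-3.2, 1.9], [-2.6, 1.8]]
(np.float64(2.4890214990625066), np.float64(0.22000000000000003)) [ 2.0573006  -1.48368683  7.46201719] [-0.001  -0.0018 -0.0013 -0.0004  0.0001  0.0003]
```

The absolute corner fit gives 0.18–0.22, but it carries a base-position bias. The shift of the same corners from rest gives about 0.15, the force about 0.17 and the travel about 0.18. All are inside the 0.12–0.24 window and steady, so I'm handing in.

```bash
python3 - <<'E'
from h import *
robot.sleep(.3); print(readout.current_clock(),readout.current_ft_force()); print(order.hand_in())
E
```

```text
28.975 [ 1.99616407 -2.14657574  7.64311986]
the job is handed in; nothing more can be done
None
```

I handed in the job at about 29 s: by my camera measurements the cap sits open side down in the recess, and the arm is holding the lever near its middle position (estimated 0.15–0.22 rad, about 7.6 N); hand-in gave no verdict.

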